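Mesh a hinge flap with its jamb and hold it for the pin

ROBOT

A 7-joint arm with a two-finger parallel gripper is mounted at the origin on a cart in front of the work surface, level with it; the furniture and walls round the work are solid. World frame = base frame: x ahead of the robot, y to its left, z up, the work surface at z = 0. Lengths are in m, angles in rad, forces in N, time in s.
With the tool pointing down it reaches from about 0.425 to 0.875 m from the base axis. Payload 4.7 kg.
Tool frame: the origin (TCP) lies at the very end of the fingers, on their centre line; the grasp point (between the pads) lies 19 mm behind it (r.tcp_to_grasp is the distance from the TCP to the grasp point, in m); z points along the fingers, y is the line along which they close (so a half turn about z gives the same grasp; the last joint's range is limited). The gripper opens to 85 mm and grips with 20 to 120 N. Pads are 22 mm wide; open, the fingers measure 114 mm over their backs; the gripper's body (76 mm by 85 mm) begins 54 mm behind the grasp point. The pads swing forward as they close: fully open they stand 13 mm farther back than shut.
Start: joints at [1.274, 0.321, -0.07, 1.45, 0.023, 1.371, -0.057], TCP at [0.199, -0.619, 0.231] pointing down, gripper open.
Joint ranges: [-2.86, 2.86], [-0.3, 2.09], [-1.38, 1.24], [0.06, 2.45], [-1.56, 4.7], [0.09, 2.05], [-2.69, 2.69]. Speed limits (rad/s): [2.57, 2.57, 3.14, 3.14, 3.14, 3.14, 3.14].

INTERFACE

Orientations are given as a rotation vector (axis times angle).
In Python, from bench import r gives the robot as it stands.
- The arm moves only by the tool apply_moves, never from a script. Its argument "rows" is one flat list of numbers, 7 for each row, row after row: the closure, from 0 (fully open) to 1 (shut), then the shift along the world's x, y, z in mm, then the turn, a rotation vector about the world's x, y, z in degrees. In form: [hand, tx, ty, tz, wx, wy, wz, hand, tx, ty, tz, wx, wy, wz, ...]. A call has exactly 10 rows; each row shifts and turns the commanded pose from where the row before left it; what a row does not reach is not made up. A row lasts 1/10 s, in which the tool goes at most 50 mm and 8.59 degrees, less where a joint would pass 70% of its speed; a pose out of reach is approached as far as the arm can. A call is refused whole if a number of a shift passes 50 or a number of a turn 8.59, either way. A call with a gripper value outside its range is refused whole. The fingers move at their own pace and stop on an object; "newtons" is the grip in N (left out, the last holds). Time passes only in rows, so rows that do not move let the fingers close, or fill a call up. It gives the time, the measured TCP pose, the force, the opening and the grip force at its end, in the units of the state.
- r.sense(): the state, without advancing time (a new reading comes with each control period).
- r.grab_frame(name): name is "scene" or "top" or "wrist"; returns (picture, depth): 420x560x3 uint8, blue, green, red; 420x560 float32, m along the optical axis (not along the pixel's ray), 0 where there is no reading.
- r.get_calibration(name): a dict with "mtx" (3x3 intrinsics, pixels), "pose" (4x4, takes a point from camera to world coordinates); the wrist camera has in their place "tool_from_camera" (4x4, takes a point from camera to tool coordinates, whose origin is the TCP and whose axes are the flange's). Camera axes: x right, y down, z forward; pixel columns grow to the right and rows downward; lengths in m; the calibration is good to about 2 mm. A picture is of the moment at which its call begins: read the wrist's pose just before it. get_calibration takes no time and is no camera call.
- r.close_job(): hands the job in; it is judged then, once.
The state is a dict: "t": time; "q": joint angles; "joint_velocities": joint speeds; "joint_efforts": joint torques, N m; "tcp_pos": TCP position; "orientation": TCP orientation; "wrist_force": force on the tool from outside, world axes, zero at the start; "torque": the same for the moment, N m; "finger_gap": finger opening in m; "finger_force": force on a finger pad.
Only numpy, scipy, OpenCV 4.12 (cv2) and the standard library are available. Lean on these libraries where they do the work, as an engineer would, in place of code of your own. Each camera call takes 0.05 s, during which the arm holds its last target. There are 200 camera calls.

TASK

Of the two loose wooden flaps, pick up by its grip the one whose hinge knuckles fit between the knuckles on the jamb block, and bring it up to the block so that the knuckles interleave and their holes line up, ready for the hinge pin. Do it without forcing the knuckles and leave the other flap where it lies. Finish while still holding the flap lined up in the air, lightly or not at all touching the block; do not let go.

Things in the scene. Friction and masses are not known exactly. Their poses are not given: they have to be found in the camera images.
- jamb: Wooden jamb block fixed to the bench, 60 (x) x 110 (y) x 85 mm high, a 10 mm high foot reaching to 58 mm behind its origin (centre of the underside). Steel hinge leaf on top with THREE knuckles before its -x face, which looks to the robot: tubes along y, outer diameter 17, bore 10, each 15 mm long, at y = -38, 0, +38 mm; the gaps between them are 23 mm wide. Nothing else stands above its top.
- jamb_axis (a point): Middle of the jamb's bores, on the bore axis in the middle knuckle: 40 mm before (-x) the jamb's origin, 85 mm above the bench, 10 mm before the block's front face. y runs along the bores, x points into the block, away from the robot.
- flap: The fitting flap: loose, 0.18 kg, flat on the bench at the start. Wooden board 60 (x) x 96 (y) x 14 mm, origin at the centre of its underside, z up. Hinge leaf on top with TWO knuckles (outer diameter 17, bore 10, 15 mm long) before its +x edge, at y = -19 and +19 mm. Meshed and level, its x and y point the same way as the jamb's, with its underside 68 mm above the bench.
- flap_grip (a point): Centre of the flap's grip, a wooden block on the board, 40 (x) x 22 (y) x 45 mm, from 14 to 59 mm above the flap's underside; take it across its 22 mm. This point lies 41 mm above the underside, 5 mm behind (-x) the flap's origin. Axes as the flap's: x toward the knuckles, y along the bores.
- flap_axis (a point): Middle of the flap's two bores, on the bore axis half-way between the knuckles: from flap_grip 45 mm further in x and 24 mm lower; 17 mm above the flap's underside. Lined up when it coincides with jamb_axis; there each knuckle has 4 mm of room to either side along y, and 1.5 mm forward until it touches wood.
- spare_grip (a point): Centre of the grip of the other flap, the same except that it has THREE knuckles, at y = -38, 0 and +38 mm, which would meet the jamb's head-on. Leave it where it lies. The two flaps lie side by side, left and right, and may be swapped.

How it is judged:
On the way:
1. the two-knuckle flap is lifted clear of the bench in the gripper (height (world z) of flap above 0.03 m and contact force between the fingers and flap above 2 N), for 0.2 s.
At the end, for the whole second after the job is handed in: The two-knuckle flap is gripped (over 2 N), at rest and off the bench, its knuckles between those of the jamb: bore axes within 3 mm of each other forward and in height, within 4.5 mm along the bores, parallel within 0.06 rad; it presses on the jamb with less than 10 N (x of flap_axis in the frame of jamb_axis between -0.003 and 0.003 m and y of flap_axis in the frame of jamb_axis between -0.0045 and 0.0045 m and z of flap_axis in the frame of jamb_axis between -0.003 and 0.003 m and angle between the y axis of flap_axis and the y axis of jamb_axis, either way round below 0.06 rad and contact force between the fingers and flap above 2 N and contact force between flap and jamb below 10 N and linear speed of flap below 0.02 m/s); the arm keeps its last pose, push and grip.
It fails at once if the other flap is moved by more than 20 mm (distance of spare_grip from where it was at the start of the episode above 0.02 m).
It fails at once if the knuckles are forced: the flap pushes on the jamb with more than 30 N (contact force between flap and jamb above 30 N).
It also fails if it takes over 42 s, if anything falls off the work surface, if the arm or the gripper's body presses on something with over 40 N, if the wrist force passes 120 N, or if a joint passes its speed limit or range.

## Working session

There is one attempt and no reset: what is moved stays moved. The work goes in short steps, Python scripts to look and compute and a tool call to move; the robot and the scene stay as the last step left them, time stands still between calls to the robot, and variables do not carry over. Pictures are saved under pics/ and viewed, at most 10 in all, crops included, and the job is handed in when it is done.

Besides the shell and the picture viewer there is one more tool, called after "Emit:" by a JSON object that holds its "fn" and its "kwargs", one argument or row to a line. apply_moves: Moves the arm, as the interface text tells. Its arguments: {"type":"object","properties":{"rows":{"type":"array"},"newtons":{"type":"number"}},"required":["rows"]}

```bash
mkdir -p pics; ls
cat > h.py <<'E'
import numpy as np, cv2
from scipy.spatial.transform import Rotation as R
from bench import r
def cam(name):
    s=r.sense(); c=r.get_calibration(name); im,d=r.grab_frame(name)
    if name=="wrist":
        T=np.eye(4);T[:3,:3]=R.from_rotvec(s["orientation"]).as_matrix();T[:3,3]=s["tcp_pos"]
        P=T@np.array(c["tool_from_camera"])
    else: P=np.array(c["pose"])
    return im,d,np.array(c["mtx"]),P
def cloud(d,K,P):
    v,u=np.indices(d.shape); p=np.stack([(u-K[0,2])/K[0,0]*d,(v-K[1,2])/K[1,1]*d,d],-1)
    w=p@P[:3,:3].T+P[:3,3]; w[d<=0]=np.nan
    return w
E
python3 - <<'E'
from h import *
a=[]
for n in("top","scene"):
    im,d,K,P=cam(n); np.savez(n+"0",im=im,d=d,K=K,P=P); cv2.imwrite(f"pics/{n}0.png",im); print(n,P.round(3).tolist(),K[0,0])
s=r.sense();print({k:np.round(v,3).tolist() for k,v in s.items()}, r.tcp_to_grasp)
E
```

```text
pics
top [[0.027, -0.996, 0.09, 0.507], [-1.0, -0.028, -0.003, 0.218], [0.005, -0.09, -0.996, 0.935], [0.0, 0.0, 0.0, 1.0]] 442.508578694911
scene [[0.792, -0.407, 0.455, 0.206], [-0.611, -0.522, 0.595, -0.304], [-0.004, -0.749, -0.662, 0.635], [0.0, 0.0, 0.0, 1.0]] 430.2453055821005
{'t': 0.1, 'q': [1.274, 0.322, -0.07, 1.452, 0.023, 1.371, -0.057], 'joint_velocities': [0.001, -0.003, -0.001, -0.004, 0.002, -0.001, 0.0], 'joint_efforts': [-0.0, -49.488, -0.384, -31.521, 0.013, 0.007, 0.0], 'tcp_pos': [0.199, -0.618, 0.23], 'orientation': [-3.102, -0.486, 0.0], 'wrist_force': [0.658, -0.109, -0.187], 'torque': [0.001, -0.015, -0.047], 'finger_force': 0.0, 'finger_gap': 0.085} 0.0187
```

View pics/top0.png

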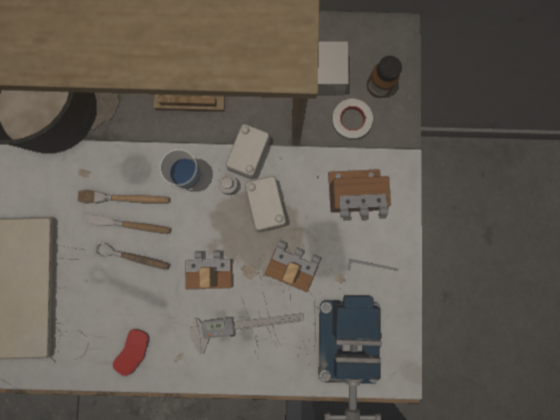

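View pics/scene0.png

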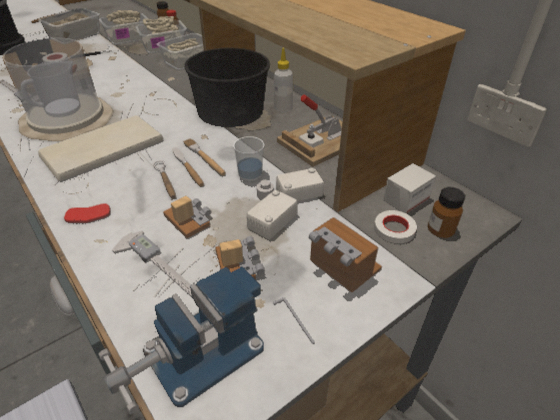

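The top view shows the jamb near (362,193), one flap at (208,272), one turned at (292,268) and a vise at (350,340). I'll zoom in on the knuckles and measure them.

Run:
```python
from h import *
z=np.load("top0.npz");im=z["im"];w=cloud(z["d"],z["K"],z["P"])
c=cv2.resize(im[160:300,175:400],None,fx=3.5,fy=3.5,interpolation=cv2.INTER_CUBIC)
cv2.imwrite("pics/crop0.png",cv2.convertScaleAbs(c,alpha=1.6))
for n,(u,v) in dict(A=(205,277),B=(291,272),J=(350,202),vise=(352,340),jt=(365,185),box=(265,203),bench=(250,235),box2=(248,150)).items(): print(n,w[v,u].round(3))
```

```text
A [0.467 0.362 0.059]
B [0.481 0.194 0.059]
J [0.62  0.083 0.083]
vise [0.363 0.081 0.112]
jt [0.654 0.054 0.083]
box [0.618 0.25  0.044]
bench [0.555 0.281 0.002]
box2 [0.727 0.288 0.041]
```

View pics/crop0.png

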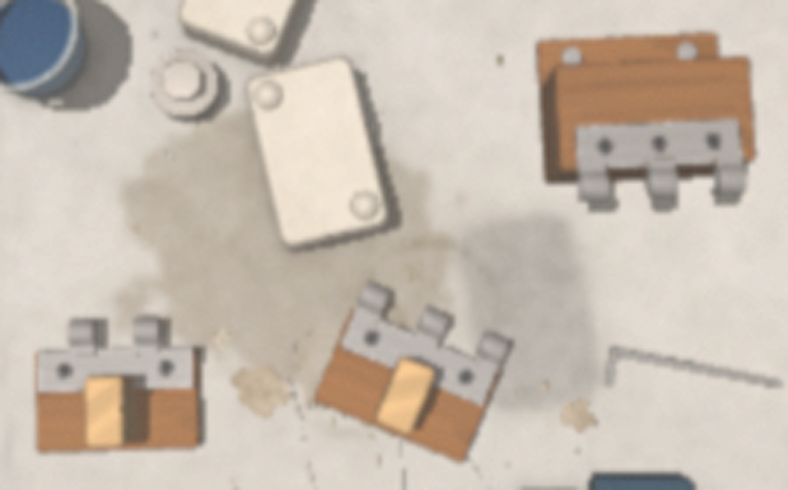

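In the crop, the left flap has two knuckles at (85,333) and (150,332), so it is the target. The one at (430,370) has three and is the spare. The jamb is nearly square to the world.

Run:
```python
from h import *
def rect(p):
    (c,s,a)=cv2.minAreaRect((p*1000).astype(np.float32)); return np.round(c,1),np.round(s,1),round(a,1)
for n in("top","scene"):
    z=np.load(n+"0.npz");w=cloud(z["d"],z["K"],z["P"]);x,y,h=w[...,0],w[...,1],w[...,2]
    hsv=cv2.cvtColor(z["im"],cv2.COLOR_BGR2HSV)
    near=lambda X,Y,ra:np.hypot(x-X,y-Y)<ra
    m=near(.467,.362,.05)&(h>.05)&(h<.066); print(n,"gripA",m.sum(),w[m].mean(0).round(4),rect(w[m][:,:2]))
    m=near(.475,.36,.085)&(h>.009)&(h<.02)&(hsv[...,1]>70); print(" boardA",m.sum(),rect(w[m][:,:2]))
    m=near(.645,.06,.1)&(h>.075)&(h<.1)
    mw=m&(hsv[...,1]>70);ms=m&(hsv[...,1]<60); print(" jamb wood",mw.sum(),np.median(h[mw]),rect(w[mw][:,:2]));print(" steel",ms.sum(),rect(w[ms][:,:2]))
    k=ms&(h>.0885); print(" knuckle",k.sum(),np.nanmax(h[k]) if k.any() else 0)
    if k.any(): print(rect(w[k][:,:2]))
```

```text
top gripA 240 [0.4667 0.363  0.0587] (array([466.8, 363.8]), array([39.2, 22.9]), 2.6)
 boardA 549 (array([462.5, 362.5]), array([38.9, 93.9]), 3.4)
 jamb wood 1059 0.08233563595589355 (array([641.2,  61.1]), array([ 59. , 108.8]), 4.9)
 steel 865 (array([631.8,  54.7]), array([ 77.6, 100.8]), 4.5)
 knuckle 223 0.09722505217152666
(array([612.2,  58. ]), array([38.7, 91. ]), 4.1)
scene gripA 178 [0.467  0.3598 0.0568] (array([468. , 362.3]), array([39.5, 23.2]), 1.6)
 boardA 397 (array([457.7, 353.4]), array([ 51.6, 106.3]), 25.0)
 jamb wood 875 0.08121733123959074 (array([641. ,  57.4]), array([ 59. , 107.8]), 4.3)
 steel 815 (array([632.4,  59.4]), array([ 79.9, 108.9]), 3.5)
 knuckle 166 0.0942498726811315
(array([604.4,  56. ]), array([21.2, 90.6]), 4.0)
```

Emit:
{"fn": "apply_moves", "kwargs": {
  "rows": [0,30,36,0,0,0,-1.5,0,30,36,0,0,0,-1.5,0,30,36,0,0,0,-1.5,0,30,36,0,0,0,-1.5,0,30,36,0,0,0,-1.5,0,30,36,0,0,0,-1.5,0,30,36,0,0,0,-1.5,0,30,36,0,0,0,-1.5,0,30,36,0,0,0,-1.5,0,30,36,0,0,0,-1.5]
}}

```text
t: 1.1
tcp_pos: [0.4994, -0.2572, 0.2311]
orientation: [3.141, 0.075, -0.001]
wrist_force: [1.4, -0.5, -0.6]
finger_gap: 0.0856
finger_force: 0.0
```

Run:
```python
from h import *
s=r.sense();print({k:np.round(s[k],3).tolist() for k in("t","q","tcp_pos","orientation","wrist_force")}); print(np.round(r.get_calibration("wrist")["tool_from_camera"],3))
```

```text
{'t': 1.1, 'q': [0.764, 0.154, -0.372, 1.664, 0.058, 1.335, -1.141], 'tcp_pos': [0.499, -0.257, 0.231], 'orientation': [3.141, 0.075, -0.001], 'wrist_force': [1.433, -0.53, -0.606]}
[[-0.    -0.957 -0.289  0.074]
 [ 1.    -0.001  0.    -0.001]
 [-0.    -0.289  0.957 -0.143]
 [ 0.     0.     0.     1.   ]]
```

Emit:
{"fn": "apply_moves", "kwargs": {
  "rows": [0,6,45,0,0,0,0,0,6,45,0,0,0,0,0,6,45,0,0,0,0,0,6,45,0,0,0,0,0,6,45,0,0,0,0,0,6,45,0,0,0,0,0,6,45,0,0,0,0,0,6,45,0,0,0,0,0,6,45,0,0,0,0,0,6,45,0,0,0,0]
}}

```text
t: 2.1
tcp_pos: [0.5586, 0.1926, 0.2311]
orientation: [3.14, 0.076, -0.0]
wrist_force: [0.7, -0.9, -1.0]
finger_gap: 0.0854
finger_force: 0.0
```

Emit:
{"fn": "apply_moves", "kwargs": {
  "rows": [0,-10,19,-5,0,0,0,0,-10,19,-5,0,0,0,0,-10,19,-5,0,0,0,0,-10,19,-5,0,0,0,0,-10,19,-5,0,0,0,0,-10,19,-5,0,0,0,0,-10,19,-5,0,0,0,0,-10,19,-5,0,0,0,0,-10,19,-5,0,0,0,0,0,0,0,0,0,0]
}}

```text
t: 3.1
tcp_pos: [0.4656, 0.365, 0.1855]
orientation: [-3.139, -0.086, 0.004]
wrist_force: [-0.3, 0.2, 0.6]
finger_gap: 0.0855
finger_force: 0.0
```

Run:
```python
from h import *
def rect(p):
    (c,s,a)=cv2.minAreaRect((p*1000).astype(np.float32)); return np.round(c,1),np.round(s,1),round(a,1)
s=r.sense();print({k:np.round(s[k],3).tolist() for k in("t","q","tcp_pos","orientation")})
im,d,K,P=cam("wrist");np.savez("w1",im=im,d=d,K=K,P=P);cv2.imwrite("pics/w1.png",im)
w=cloud(d,K,P);x,y,h=w[...,0],w[...,1],w[...,2];hsv=cv2.cvtColor(im,cv2.COLOR_BGR2HSV)
m=(np.hypot(x-.467,y-.362)<.05)&(h>.05)&(h<.066); print("grip",m.sum(),w[m].mean(0).round(4),rect(w[m][:,:2]))
m=(np.hypot(x-.475,y-.36)<.085)&(h>.009)&(h<.02)&(hsv[...,1]>70); print("board",m.sum(),np.median(h[m]),rect(w[m][:,:2]))
m=(np.hypot(x-.51,y-.36)<.06)&(h>.008)&(h<.035)&(hsv[...,1]<60);m2=m&(h>.02); print("knuckles",m2.sum(),h[m2].max(),rect(w[m2][:,:2]))
```

```text
{'t': 3.1, 'q': [-0.05, 0.318, -0.792, 1.64, 0.231, 1.283, -2.399], 'tcp_pos': [0.466, 0.365, 0.185], 'orientation': [-3.139, -0.086, 0.004]}
grip 1165 [0.4692 0.3653 0.0594] (array([468. , 365.5]), array([39.1, 21.6]), 3.5)
board 2413 0.014866715386130769 (array([471.7, 365. ]), array([57.2, 95.2]), 3.2)
knuckles 778 0.030981302332102112 (array([502.9, 361.3]), array([35.3, 75.8]), 3.3)
```

View pics/w1.png

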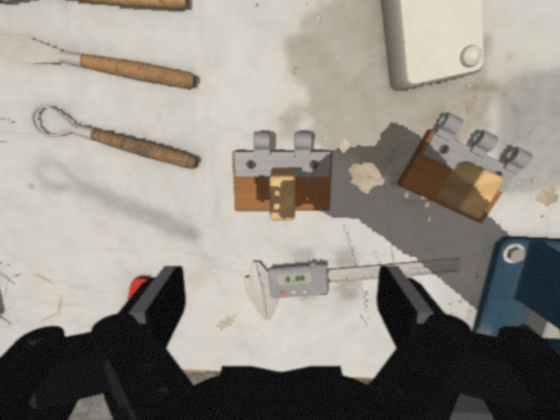

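The wrist view shows the two-knuckle flap below, with its knuckles at (263,140) and (303,140), its grip at (283,195), and the spare clear at right. I'll descend.

Emit:
{"fn": "apply_moves", "kwargs": {
  "rows": [0,2,0,-20,0,0,0,0,0,0,-20,0,0,0,0,0,0,-20,0,0,0,0,0,0,-20,0,0,0,0,0,0,-20,0,0,0,0,0,0,-20,0,0,0,0,0,0,-20,0,0,0,0,0,0,-10,0,0,0,0,0,0,-10,0,0,0,0,0,0,0,0,0,0]
}}

```text
t: 4.15
tcp_pos: [0.4707, 0.3611, 0.0254]
orientation: [3.139, 0.076, -0.002]
wrist_force: [-0.9, -0.5, 0.7]
finger_gap: 0.0856
finger_force: 0.0
```

Emit:
{"fn": "apply_moves", "kwargs": {
  "rows": [1,0,0,0,0,0,0,1,0,0,0,0,0,0,1,0,0,0,0,0,0,1,0,0,0,0,0,0,1,0,0,0,0,0,0,1,0,0,0,0,0,0,1,0,0,0,0,0,0,1,0,0,0,0,0,0,1,0,0,0,0,0,0,1,0,0,0,0,0,0],
  "newtons": 50
}}

```text
t: 5.15
tcp_pos: [0.4711, 0.3627, 0.0271]
orientation: [-3.14, -0.077, -0.002]
wrist_force: [0.9, -0.1, 4.2]
finger_gap: 0.021
finger_force: 50.3
```

Emit:
{"fn": "apply_moves", "kwargs": {
  "rows": [1,0,0,5,0,0,0,1,0,0,10,0,0,0,1,0,0,15,0,0,0,1,0,0,20,0,0,0,1,0,0,20,0,0,0,1,0,0,20,0,0,0,1,0,0,15,0,0,0,1,0,0,10,0,0,0,1,0,0,5,0,0,0,1,0,0,0,0,0,0]
}}

```text
t: 6.15
tcp_pos: [0.4709, 0.3622, 0.1468]
orientation: [-3.141, -0.077, -0.001]
wrist_force: [0.7, -0.1, -2.8]
finger_gap: 0.0214
finger_force: 49.4
```

Run:
```python
from h import *
z=np.load("top0.npz");w=cloud(z["d"],z["K"],z["P"]).reshape(-1,3)
for lo in(.05,.08,.1):
    m=(w[:,2]>lo)&(w[:,0]<.53)&(w[:,0]>.2)&(w[:,1]<.16)&(w[:,1]>-.1);print(lo,np.percentile(w[m],[0,1,99,100],axis=0).round(3).tolist())
s=r.sense();print({k:np.round(s[k],3).tolist() for k in("t","q","tcp_pos","orientation","wrist_force")})
im,d,K,P=cam("wrist");np.savez("w2",im=im,d=d,K=K,P=P);cv2.imwrite("pics/w2.png",im)
```

```text
0.05 [[0.205, 0.015, 0.051], [0.208, 0.028, 0.057], [0.442, 0.112, 0.12], [0.444, 0.124, 0.122]]
0.08 [[0.282, 0.027, 0.08], [0.296, 0.031, 0.085], [0.443, 0.111, 0.12], [0.444, 0.112, 0.122]]
0.1 [[0.295, 0.027, 0.1], [0.297, 0.031, 0.103], [0.442, 0.111, 0.12], [0.444, 0.112, 0.122]]
{'t': 6.15, 'q': [-0.057, 0.354, -0.778, 1.681, 0.263, 1.214, -2.419], 'tcp_pos': [0.471, 0.362, 0.147], 'orientation': [-3.141, -0.077, -0.001], 'wrist_force': [0.681, -0.056, -2.761]}
```

View pics/w2.png

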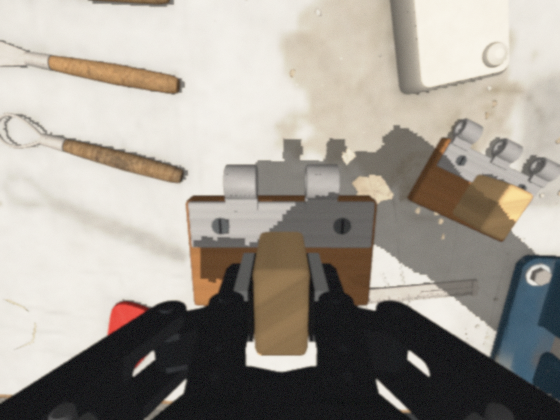

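Held flap: level, knuckles at (240,183) and (322,182). Carrying it to in front of the jamb at height.

Emit:
{"fn": "apply_moves", "kwargs": {
  "rows": [1,3,-10,0,0,0,0,1,4,-25,0,0,0,0,1,5,-38,0,0,0,0,1,5,-42,0,0,0,0,1,6,-42,0,0,0,0,1,6,-42,0,0,0,0,1,5,-42,0,0,0,0,1,5,-38,0,0,0,0,1,3,-20,0,0,0,0,1,3,-8,0,0,0,0]
}}

```text
t: 7.2
tcp_pos: [0.5153, 0.051, 0.1455]
orientation: [3.139, 0.069, -0.003]
wrist_force: [0.9, -0.1, -1.0]
finger_gap: 0.0212
finger_force: 49.5
```

Emit:
{"fn": "apply_moves", "kwargs": {
  "rows": [1,0,0,0,0,0,1.2,1,0,0,-5,0,0,0,1,0,0,-10,0,0,0,1,0,0,-5,0,0,0,1,0,0,0,0,0,0,1,0,0,0,0,0,0,1,0,0,0,0,0,0,1,0,0,0,0,0,0,1,0,0,0,0,0,0,1,0,0,0,0,0,0]
}}

```text
t: 8.2
tcp_pos: [0.5159, 0.0551, 0.1265]
orientation: [3.14, 0.11, 0.0]
wrist_force: [-0.4, -0.3, -1.8]
finger_gap: 0.0214
finger_force: 49.5
```

Run:
```python
from h import *
s=r.sense();print({k:np.round(s[k],4).tolist() for k in("t","q","tcp_pos","orientation","wrist_force")})
im,d,K,P=cam("wrist");np.savez("w3",im=im,d=d,K=K,P=P);cv2.imwrite("pics/w3.png",im)
im,d,K,P=cam("top");np.savez("t3",im=im,d=d,K=K,P=P)
```

```text
{'t': 8.2, 'q': [0.4336, 0.1708, -0.6392, 1.8853, 0.1131, 1.121, -1.7489], 'tcp_pos': [0.5159, 0.0551, 0.1265], 'orientation': [3.1395, 0.1096, 0.0004], 'wrist_force': [-0.4301, -0.3145, -1.8323]}
```

View pics/w3.png

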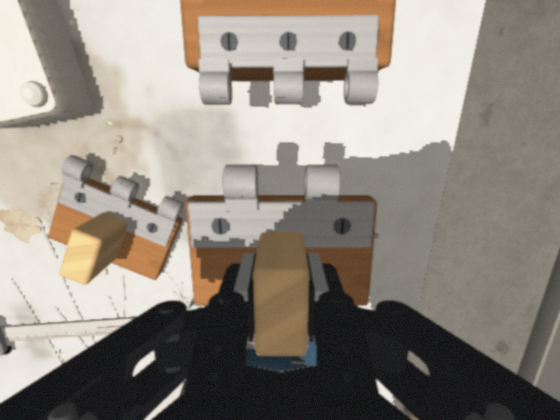

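Wrist view: jamb knuckles at (216,85), (290,83), (361,84), flap knuckles at (240,183), (322,182). The flap knuckles sit over the gaps, roughly centred. Next I fit the axes from depth.

```bash
cat > meas.py <<'E'
from h import *
from scipy.optimize import least_squares
def fit(p,z0):
    # axis of tubes, radius 8.5: x = x0 + t*y, z=z0+b*y
    f=lambda q:np.hypot((p[:,0]-q[0]-q[1]*p[:,1])*np.cos(np.arctan(q[1])),p[:,2]-q[2]-q[3]*p[:,1])-8.5
    return least_squares(f,[p[:,0].mean(),0,z0,0],loss="soft_l1").x
def run(fn,jx,fx,zj,zf,o=np.array([600.,57.,0])):
    z=np.load(fn+".npz");im=z["im"];w=cloud(z["d"],z["K"],z["P"])*1000-o
    hsv=cv2.cvtColor(im,cv2.COLOR_BGR2HSV); st=hsv[...,1]<60
    out={}
    for n,x0,z0,ys in(("jamb",jx,zj,(-38,0,38)),("flap",fx,zf,(-19,19))):
        m=st&(abs(w[...,1])<56)&(abs(w[...,0]-x0)<14)&(w[...,2]>z0+4.5)&(w[...,2]<z0+13)
        nl,lab,stt,cen=cv2.connectedComponentsWithStats(m.astype(np.uint8))
        ks=[i for i in range(1,nl) if stt[i,4]>60]
        p=np.vstack([w[lab==i] for i in ks]); q=fit(p,z0)
        e=[(round(float(np.percentile(w[lab==i][:,1],2)),1),round(float(np.percentile(w[lab==i][:,1],98)),1)) for i in ks]
        e.sort(); yc=np.mean([sum(a)/2 for a in e])
        out[n]=np.array([q[0]+q[1]*yc,yc,q[2]+q[3]*yc]); print(n,len(p),"axis",(out[n]+o).round(1),"yaw",np.degrees(-np.arctan(q[1])).round(2),"roll",np.degrees(q[3]).round(2),"edges",e)
    D=out["jamb"]-out["flap"]; print("jamb-flap",D.round(1)); return D
E
python3 - <<'E'
from meas import *
for f in("w3","t3"):
    try: run(f,0,-40,85,118)
    except Exception as e: print(f,e)
E
```

```text
jamb 2729 axis [601.6  58.3  85.6] yaw 4.28 roll -0.09 edges [(-43.5, -29.2), (-5.9, 8.5), (31.7, 46.2)]
flap 1793 axis [557.2  58.9 117.1] yaw 3.88 roll -0.02 edges [(-24.2, -9.7), (13.6, 27.8)]
jamb-flap [ 44.3  -0.6 -31.5]
jamb 64 axis [601.1  57.3  85.1] yaw 3.44 roll 1.47 edges [(-7.1, 7.7)]
t3 need at least one array to concatenate
```

Emit:
{"fn": "apply_moves", "kwargs": {
  "rows": [1,0,0,-4,0,0,0.4,1,0,0,-7,0,0,0,1,0,0,-8,0,0,0,1,0,0,-8,0,0,0,1,0,0,-4.5,0,0,0,1,5,-1,0,0,0,0,1,8,-1,0,0,0,0,1,5,0,0,0,0,0,1,0,0,0,0,0,0,1,0,0,0,0,0,0]
}}

```text
t: 9.3
tcp_pos: [0.534, 0.0533, 0.095]
orientation: [-3.139, -0.121, -0.0]
wrist_force: [0.3, 0.2, -2.3]
finger_gap: 0.0213
finger_force: 49.5
```

Run:
```python
from meas import *
s=r.sense();print({k:np.round(s[k],4).tolist() for k in("t","tcp_pos","orientation","wrist_force")})
im,d,K,P=cam("wrist");np.savez("w4",im=im,d=d,K=K,P=P)
run("w4",0,-27,85,85)
```

```text
{'t': 9.3, 'tcp_pos': [0.534, 0.0533, 0.095], 'orientation': [-3.1391, -0.1209, -0.0], 'wrist_force': [0.3241, 0.2498, -2.344]}
jamb 3698 axis [601.6  58.3  85.7] yaw 4.25 roll -0.02 edges [(-43.6, -29.1), (-5.9, 8.6), (31.7, 46.0)]
flap 2112 axis [575.3  57.4  85.6] yaw 4.38 roll -0.13 edges [(-25.7, -11.2), (12.1, 26.3)]
jamb-flap [26.3  0.9  0.1]
```

Emit:
{"fn": "apply_moves", "kwargs": {
  "rows": [1,4,0.5,0,0,0,0,1,5,0.5,0,0,0,0,1,5,0,0,0,0,0,1,4,0,0,0,0,0,1,3,0,0,0,0,0,1,2,0,0,0,0,0,1,2,0,0,0,0,0,1,0,0,0,0,0,0,1,0,0,0,0,0,0,1,0,0,0,0,0,0]
}}

```text
t: 10.35
tcp_pos: [0.5586, 0.0541, 0.0948]
orientation: [3.139, 0.121, -0.0]
wrist_force: [0.4, 0.2, -2.3]
finger_gap: 0.0215
finger_force: 49.5
```

```bash
cat > m2.py <<'E'
from meas import *
s=r.sense();print({k:np.round(s[k],4).tolist() for k in("t","tcp_pos","orientation","wrist_force")})
im,d,K,P=cam("wrist");np.savez("w5",im=im,d=d,K=K,P=P);cv2.imwrite("pics/w5.png",im)
w=cloud(d,K,P)*1000-np.array([600.,57,0]);sat=cv2.cvtColor(im,cv2.COLOR_BGR2HSV)[...,1]
m=(sat<60)&(abs(w[...,1])<56)&(abs(w[...,0])<14)&(w[...,2]>89.5)&(w[...,2]<98)
nl,lab,st,c=cv2.connectedComponentsWithStats(m.astype(np.uint8))
ks=sorted([i for i in range(1,nl) if st[i,4]>60],key=lambda i:w[lab==i][:,1].mean())
for i in ks: print(st[i,4],c[i].round(),np.percentile(w[lab==i][:,1],[2,98]).round(1))
if len(ks)==5:
    g=lambda s:(lambda p:(lambda q:(q,np.array([q[0],0,q[2]])))(fit(p,85)))(np.vstack([w[lab==i] for i in s]))
    a,b=g(ks[::2]),g(ks[1::2]); print("jamb",a[0].round(3),"flap",b[0].round(3),"diff",(a[1]-b[1]).round(2))
E
python3 m2.py
```

```text
{'t': 10.35, 'tcp_pos': [0.5586, 0.0541, 0.0948], 'orientation': [3.1391, 0.1209, -0.0003], 'wrist_force': [0.3608, 0.1532, -2.2669]}
1080 [364. 180.] [-43.5 -29.1]
1046 [322. 183.] [-24.8 -10.3]
1044 [281. 179.] [-5.9  8.3]
1028 [239. 183.] [12.9 27.1]
1061 [197. 180.] [31.7 46.2]
jamb [ 1.7580e+00 -7.4000e-02  8.5652e+01 -1.0000e-03] flap [ 1.6000e-02 -7.6000e-02  8.5364e+01 -0.0000e+00] diff [1.74 0.   0.29]
```

View pics/w5.png

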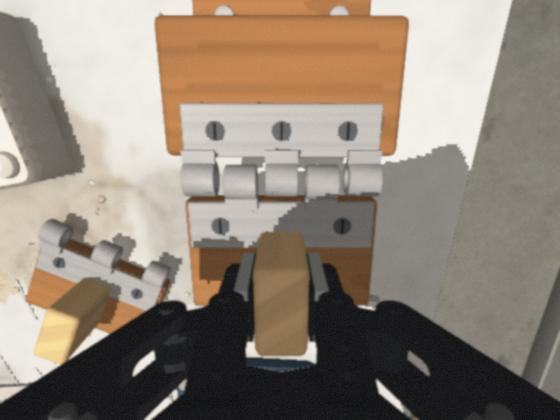

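The knuckles interleave, with all five between (197,180) and (364,180), centred along y and 1.7 mm short forward. A small nudge should close that.

Emit:
{"fn": "apply_moves", "kwargs": {
  "rows": [1,0.7,0,0.2,0,0,0,1,0.7,0,0,0,0,0,1,0,0,0,0,0,0,1,0,0,0,0,0,0,1,0,0,0,0,0,0,1,0,0,0,0,0,0,1,0,0,0,0,0,0,1,0,0,0,0,0,0,1,0,0,0,0,0,0,1,0,0,0,0,0,0]
}}

```text
t: 11.4
tcp_pos: [0.5602, 0.0541, 0.095]
orientation: [3.139, 0.121, -0.0]
wrist_force: [0.3, -0.0, -3.0]
finger_gap: 0.0213
finger_force: 49.5
```

```bash
python3 m2.py
```

```text
{'t': 11.4, 'tcp_pos': [0.5602, 0.0541, 0.095], 'orientation': [3.1392, 0.1208, -0.0001], 'wrist_force': [0.3163, -0.0422, -2.9834]}
1060 [364. 183.] [-43.6 -29.1]
1056 [322. 183.] [-24.8 -10.3]
1038 [280. 183.] [-5.9  8.6]
1048 [239. 183.] [12.8 27.1]
1067 [198. 182.] [31.7 46.1]
jamb [ 1.7140e+00 -7.3000e-02  8.5639e+01 -0.0000e+00] flap [ 1.5520e+00 -7.7000e-02  8.5555e+01 -1.0000e-03] diff [0.16 0.   0.08]
```

Lined up within 0.2 mm, with no sideways contact force. Handing the job in.

```bash
python3 -c "
from bench import r
print(r.close_job())"
```

```text
the job is handed in; nothing more can be done
None
```

I handed the job in at about 11.4 s with the two-knuckle flap held in the gripper and meshed in the jamb. By the wrist camera the bore axes agree to about 0.2 mm forward and in height, the knuckles are centred along the bores, and no contact force showed; I steered clear of the spare flap, and the hand-in returned no verdict.

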